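Feel along a neck collar for burrs

TASK

Feel the metal neck collar on its sprung rest for burrs: with the closed fingertips pointing down, touch the top of its round end plate, stroke along the middle of the band all the way round the curve, over the diamond-shaped plate, to the crossbar at the other end in one unbroken light stroke, and then lift off. Keep the collar pressed down a little the whole way between the two ends, but never so hard that the rest nears the bottom of its springs; do not grip, lift or shift the collar, and leave everything else in place.

Things in the scene. Friction and masses are not known exactly. Their poses are not given: they have to be found in the camera images.
- collar: loose flat metal neck collar, 5 mm thick, 0.2 kg, top level and smooth, 55 mm above the bench. A band 22 mm wide whose middle line is a circle of radius 75 mm about the origin, from the round end plate (+116 degrees, counter-clockwise from above from the body's +x) through +x to the straight crossbar end (-116 degrees); open towards -x. Origin: the circle's centre, level with the underside; z up
- round_end (a point): centre of the top of the round end plate (disc 40 mm across), where the stroke starts
- quarter (a point): point on the band's middle line, on its top, halfway (58 degrees) from the round end to the diamond
- middle (a point): centre of the top of the diamond-shaped plate (27 mm square set cornerwise) at the middle of the band
- bar_end (a point): centre of the top of the crossbar end (60 x 22 mm, set across the band like the bar of a T), where the stroke ends
- rest (a joint): how far the C-shaped wooden top of the rest, which carries the collar between small pins (2 mm lower than the collar's top), is pressed down, m: 0 at rest, 0.015 at the bottom. It sinks straight down without tilting and springs back: 1.2 to 2 N starts it, then 0.4 N more per mm. A stroke 3 to 10 mm down is light
- cradle: fixed round wooden base board of the rest, 216 mm across, 12 mm thick, concentric with the collar; origin under its centre, on the bench
- weight: loose brass knobbed weight, 26 mm across, 24 mm high, standing on the base board inside the curve of the collar; origin under its centre; stays where it is
- loupe: loose black eyeglass, 36 mm across, 28 mm high, beside the rest; stays where it is
- ring_box: loose small cloth-covered box, 50 x 50 x 36 mm, beside the rest; stays where it is
- bangle: loose copper bangle lying flat, 68 mm across, 12 mm high, beside the rest; stays where it is
- driver: loose screwdriver, 150 mm long, lying on the bench off to the robot's right; stays where it is
- jar: loose closed glass jar, 52 mm across, 60 mm high, off to the robot's left; stays where it is
- mallet: loose hammer, 220 mm long, lying on the bench off to the robot's left; stays where it is
There are look-alikes about, which are no part of the job. Leave any turquoise look-alike of the cradle alone.

How it is judged:
On the way, in this order (a step that is already met when the one before it is completed fails the run):
1. fingertips touch the collar at its round end plate (horizontal distance between the grasp point and round_end below 0.018 m and contact force between the fingers and collar above 0.3 N), for 0.1 s.
2. then a quarter of the way round (horizontal distance between the grasp point and quarter below 0.018 m and contact force between the fingers and collar above 0.3 N), for 0.1 s.
3. then at the diamond plate in the middle (horizontal distance between the grasp point and middle below 0.018 m and contact force between the fingers and collar above 0.3 N), for 0.1 s.
4. then at the crossbar end (horizontal distance between the grasp point and bar_end below 0.018 m and contact force between the fingers and collar above 0.3 N), for 0.1 s.
At the end, for the whole second after the job is handed in: the collar lies on its rest within 8 mm of where it was, level and still, the rest has sprung back up to within 1 mm, and every other thing is within 20 mm of where it stood (value of joint rest below 0.001 m and distance of collar from where it was at the start of the episode below 0.008 m and angle between collar's own z axis and vertical below 0.05 rad and linear speed of collar below 0.01 m/s and contact force between collar and cradle above 0.5 N and distance of each of weight, loupe, ring_box, bangle, driver, jar, mallet from where it was at the start of the episode below 0.02 m); the robot touches nothing.
It fails at once if the rest is pressed to within 1.5 mm of the bottom of its springs (value of joint rest above 0.0135 m).
It fails at once if the stroke is broken: between the two ends the fingertips are low over the collar (under 12 mm) without pressing it 0.5 mm down (x of the grasp point in the frame of collar above -0.006 m and horizontal distance between the grasp point and collar below 0.1 m and z of the grasp point in the frame of collar below 0.036 m and value of joint rest below 0.0005 m).
It fails at once if the collar is lifted more than 6 mm (z of collar in the frame of cradle above 0.056 m).
It fails at once if the collar is shifted more than 10 mm sideways or tipped (horizontal distance between collar and cradle above 0.01 m or angle between collar's own z axis and vertical above 0.15 rad).
It fails at once if another thing is moved more than 20 mm (distance of any of weight, loupe, ring_box, bangle, driver, jar, mallet from where it was at the start of the episode above 0.02 m).
It also fails if it takes over 51 s, if anything falls off the work surface, if the arm or the gripper's body presses on something with over 40 N, if the wrist force passes 120 N, or if a joint passes its speed limit or range.

ROBOT

A 7-joint arm with a two-finger parallel gripper is mounted at the origin on the work surface. World frame = base frame: x ahead of the robot, y to its left, z up, the work surface at z = 0. Lengths are in m, angles in rad, forces in N, time in s.
With the tool pointing down it reaches from about 0.35 to 0.775 m from the base axis. Payload 3.1 kg.
Tool frame: the origin (TCP) lies between the finger pads; the fingertips stand 8 mm ahead of it and the grasp point (between the pads) lies 11 mm behind it; z points along the fingers, y is the line along which they close (so a half turn about z gives the same grasp; the last joint's range is limited). The gripper opens to 85 mm and grips with 20 to 120 N. Pads are 22 mm wide; open, the fingers measure 114 mm over their backs; the gripper's body (76 mm by 85 mm) begins 54 mm behind the grasp point. The pads swing forward as they close: fully open they stand 13 mm farther back than shut.
Start: joints at [-1.216, 0.311, 0.014, 1.512, -0.004, 1.319, -0.027], TCP at [0.213, 0.507, 0.239] pointing down, gripper open.
Joint ranges: [-2.7, 2.7], [-0.3, 1.91], [-1.27, 1.3], [0.12, 2.57], [-1.44, 4.58], [0.2, 2.03], [-3.05, 3.05]. Speed limits (rad/s): [2.79, 2.79, 3.14, 3.14, 3.14, 3.14, 3.14].

INTERFACE

Orientations are given as a rotation vector (axis times angle).
In Python, from rig import arm, imaging, ticket gives the robot as it stands.
- The arm moves only by the tool play_rows, never from a script. Its arguments are lists of equal length, an entry for each row: "gripper": the opening, from 0 (shut) to 1 (fully open); "travel": the shift along the tool's x, y, z in mm, a list of three; "twist": the turn, a rotation vector about the tool's x, y, z in rad, a list of three. A call has 1 to 12 rows; each row shifts and turns the commanded pose from where the row before left it, along the tool's axes as they then stand; what a row does not reach is not made up. A row lasts 1/10 s, in which the tool goes at most 50 mm and 8.59 degrees, less where a joint would pass 70% of its speed; a pose out of reach is approached as far as the arm can. A call is refused whole if a number of a shift passes 50 or a number of a turn 0.15, either way. A call with a gripper value outside its range is refused whole. The fingers move at their own pace and stop on an object; "squeeze" is the grip in N (left out, the last holds). Time passes only in rows, so rows that do not move let the fingers close. It gives the time, the measured TCP pose, the force, the opening and the grip force at its end, in the units of the state.
- arm.sense(): the state, without advancing time (a new reading comes with each control period).
- imaging.capture(name): name is "side" or "top" or "wrist"; returns a dict with "pixels" (480x640x3 uint8, blue, green, red), "fovy" (degrees; the focal length in pixels is half the picture's height over the tangent of half this angle, whatever the lens; pixels are square), "cx", "cy" (the principal point, pixels), "distortion" ([k1, k2, p1, p2, k3] as OpenCV has them; the pictures are not rectified), "cam_to_world" (4x4, takes a point from camera to world coordinates). Camera axes: x right, y up, looking along -z (the intrinsics and any distortion apply to the point x, -y, -z); pixel columns grow to the right and rows downward; lengths in m; the calibration is good to about 2 mm. A picture is of the moment at which its call begins. There is no depth.
- ticket.hand_in(): hands the job in; it is judged then, once.
The state is a dict: "time": time; "joints": joint angles; "qd": joint speeds; "tau": joint torques, N m; "position": TCP position; "tool_rot": TCP orientation; "force": force on the tool from outside, world axes, zero at the start; "torque": the same for the moment, N m; "gripper_width": finger opening in m; "grasp_force": force on a finger pad.
Only numpy, scipy, OpenCV 4.12 (cv2) and the standard library are available. Lean on these libraries where they do the work, as an engineer would, in place of code of your own. Each camera call takes 0.05 s, during which the arm holds its last target. There are 200 camera calls.

## Working session

There is one attempt and no reset: what is moved stays moved. The work goes in short steps, Python scripts to look and compute and a tool call to move; the robot and the scene stay as the last step left them, time stands still between calls to the robot, and variables do not carry over. Pictures are saved under pics/ and viewed, at most 10 in all, crops included, and the job is handed in when it is done.

Besides the shell and the picture viewer there is one more tool, called after "Request:" as name(argument=value, ...) on one line, values as JSON. play_rows: Moves the arm, as the interface text tells. Its arguments: {"type":"object","properties":{"gripper":{"type":"array"},"travel":{"type":"array"},"twist":{"type":"array"},"squeeze":{"type":"number"}},"required":["gripper","travel","twist"]}

```bash
ls; mkdir -p pics
cat > h.py <<'E'
import numpy as np, cv2
from rig import arm, imaging, ticket
def cap(n):
    c=imaging.capture(n); c['img']=np.ascontiguousarray(c['pixels']); return c
def K(c):
    f=240/np.tan(np.radians(c['fovy'])/2)
    return np.array([[f,0,c['cx']],[0,f,c['cy']],[0,0,1.]])
def ray(c,px):
    u=cv2.undistortPoints(np.float64(px).reshape(-1,1,2),K(c),np.float64(c['distortion'])).reshape(-1,2)
    d=np.c_[u[:,0],-u[:,1],-np.ones(len(u))]; T=np.array(c['cam_to_world'])
    return T[:3,3],d@T[:3,:3].T
def onz(c,px,z):
    o,d=ray(c,px); return o+d*((z-o[2])/d[:,2])[:,None]
def proj(c,P):
    T=np.linalg.inv(np.array(c['cam_to_world'])); p=np.float64(P).reshape(-1,3)@T[:3,:3].T+T[:3,3]
    p=p*[1,-1,-1]
    return cv2.projectPoints(p,np.zeros(3),np.zeros(3),K(c),np.float64(c['distortion']))[0].reshape(-1,2)
E
python3 - <<'E'
from h import *
for n in('top','side'):
    c=cap(n); cv2.imwrite(f'pics/{n}0.png',c['img']); print(n,c['fovy'],c['distortion'],np.round(c['cam_to_world'],3).tolist())
print(arm.sense())
E
```

```text
pics
top 55.456215627443676 [-0.05513108  0.          0.          0.          0.        ] [[0.01, 0.997, -0.076, 0.412], [-1.0, 0.011, 0.006, 0.002], [0.007, 0.076, 0.997, 1.157], [0.0, 0.0, 0.0, 1.0]]
side 44.51212272600451 [-0.02688116  0.          0.          0.          0.        ] [[0.821, 0.331, -0.465, -0.083], [-0.57, 0.489, -0.66, -0.846], [0.009, 0.807, 0.59, 0.811], [0.0, 0.0, 0.0, 1.0]]
{'time': 0.1, 'joints': array([-1.21570179,  0.31163768,  0.01396606,  1.51288495, -0.0044128 ,
        1.31919144, -0.02718585]), 'qd': array([ 1.44496228e-03, -1.97120554e-03, -2.44273575e-04, -4.34913817e-03,
       -2.65724164e-04,  4.88391769e-05, -2.01681621e-03]), 'tau': array([ 5.85200687e-04, -3.80854118e+01,  1.46957911e-01, -2.31240839e+01,
        1.25782925e-02,  8.17539229e-03,  4.85357111e-05]), 'position': array([0.21228167, 0.50670087, 0.23833875]), 'tool_rot': array([-0.61895984, -3.07966085,  0.00323836]), 'force': array([-0.00311161,  0.34362422,  0.17036871]), 'torque': array([ 0.00936175, -0.01437655,  0.01127587]), 'grasp_force': 0.0, 'gripper_width': 0.08539673569502851}
```

View pics/top0.png

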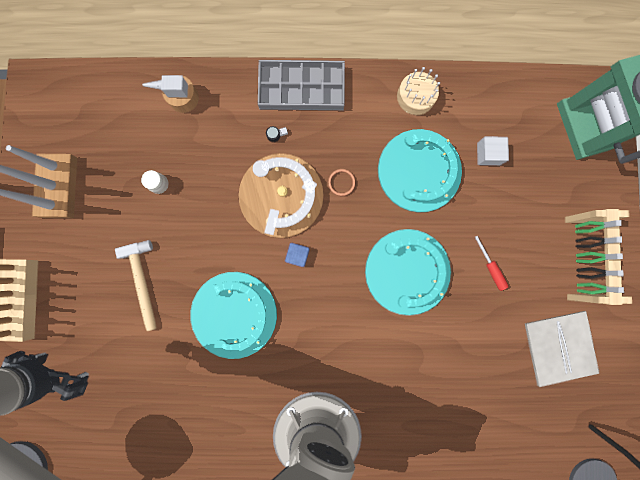

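View pics/side0.png

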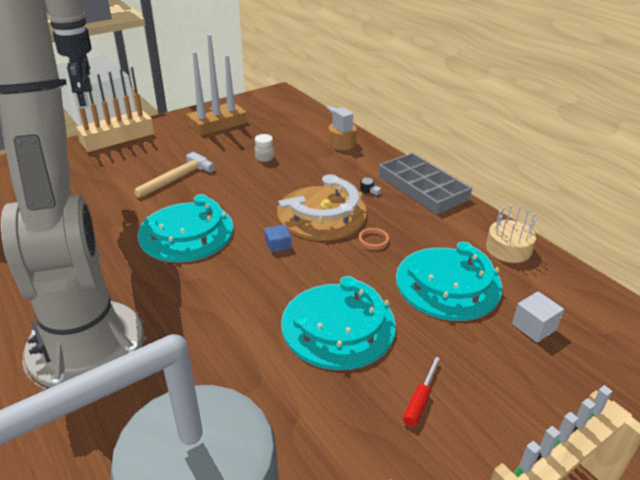

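The wooden cradle carrying the grey collar is at about (282,195) in the top view. The three turquoise ones at (420,170), (408,272) and (233,315) are look-alikes. The collar's round end is at about (263,168), the crossbar at about (272,222), and it opens to the left of the picture. I'll confirm this in an enlarged crop and measure it.

```bash
cat > meas.py <<'E'
from h import *
from scipy.optimize import least_squares
c=cap('top'); hsv=cv2.cvtColor(c['img'],cv2.COLOR_BGR2HSV)
m=((hsv[...,1]<50)&(hsv[...,2]>140)).astype(np.uint8)
m[:148]=0;m[245:]=0;m[:,:235]=0;m[:,330:]=0
n,l,st,ce=cv2.connectedComponentsWithStats(m); i=1+np.argmax(st[1:,4]); m=(l==i).astype(np.uint8); print(st[i],ce[i])
v,u=np.nonzero(m); P=onz(c,np.c_[u,v],0.055)[:,:2]
# band centreline points: circle fit by mean radius, using points away from end plates
ctr=onz(c,[[283,195]],0.055)[0,:2]
for k in range(8):
    d=P-ctr; a=np.arctan2(d[:,1],d[:,0]); r=np.hypot(*d.T)
    # body +x direction: mean direction of the metal
    th=np.arctan2(np.sin(a).sum(),np.cos(a).sum()); da=(a-th+np.pi)%(2*np.pi)-np.pi
    s=(abs(da)<np.radians(90))&(abs(da)>np.radians(14))
    bins=(da[s]//np.radians(8)).astype(int)
    Q=np.array([[ (r[s][bins==b].max()+r[s][bins==b].min())/2, (b+.5)*np.radians(8)+th] for b in np.unique(bins)])
    q=ctr+np.c_[Q[:,0]*np.cos(Q[:,1]),Q[:,0]*np.sin(Q[:,1])]
    sol=least_squares(lambda x:np.hypot(*(q-x[:2]).T)-x[2],[*ctr,.075]); ctr=sol.x[:2]
print('centre',sol.x,'theta',th,'resid',np.abs(sol.fun).max(),'span',np.degrees([da.min(),da.max()]))
# board
b=((hsv[...,0]>9)&(hsv[...,0]<20)&(hsv[...,2]>150)).astype(np.uint8)|m; b[:148]=0;b[245:]=0;b[:,:232]=0;b[:,327:]=0
cs,_=cv2.findContours(cv2.morphologyEx(b,cv2.MORPH_OPEN,np.ones((5,5))),0,1); h=cv2.convexHull(max(cs,key=cv2.contourArea))
W=onz(c,h,0.012)[:,:2].astype(np.float32); print('board',cv2.minEnclosingCircle(W))
g=c['img'].copy(); g=cv2.resize(g[140:250,225:365],None,fx=5,fy=5,interpolation=cv2.INTER_CUBIC)
for deg in(116,58,0,-58,-116):
    t=th+np.radians(deg); p=[ctr[0]+.075*np.cos(t),ctr[1]+.075*np.sin(t),.055]; px=proj(c,p)[0]
    print(deg,np.round(p,3),np.hypot(*p[:2]).round(3),px.round(1)); cv2.circle(g,tuple(int(x) for x in (px-[225,140])*5+2),4,(0,0,255),-1)
cv2.imwrite('pics/crop1.png',g)
E
python3 meas.py
```

```text
[ 253  157   64   78 1577] [286.89600507 191.43690552]
centre [0.60242734 0.09736981 0.07512598] theta -1.494782064553161 resid 0.000697465845345524 span [-120.52832258  139.69697693]
board ((0.6082393527030945, 0.10753970593214035), 0.11711210012435913)
116 [0.667 0.135 0.055] 0.681 [263.9 165.6]
58 [0.669 0.063 0.055] 0.672 [293.5 165.2]
0 [0.608 0.023 0.055] 0.609 [309.5 189.9]
-58 [0.542 0.053 0.055] 0.545 [296.7 216.6]
-116 [0.533 0.125 0.055] 0.547 [267.  220.1]
```

View pics/crop1.png

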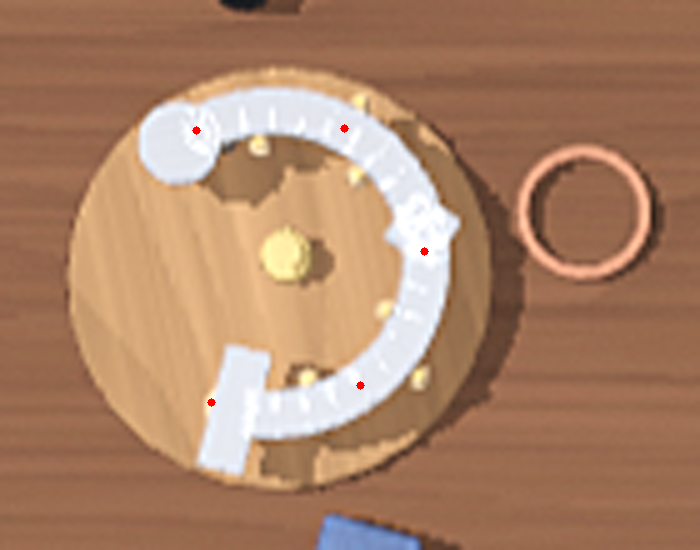

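The crop confirms the metal collar on the wooden board. In picture pixels the disc is at about (261,168.6), the diamond at (309.6,185) and the bar at (272.2,222). My mask-weighted angle was biased, so I'll take the angle from these landmarks and plan the approach.

```bash
cat >> h.py <<'E'
from scipy.spatial.transform import Rotation as R
def steps(targets):
    s=arm.sense(); M=R.from_rotvec(s['tool_rot']); p=s['position']
    for t in targets:
        print(np.round(t,4).tolist(), (M.inv().apply(np.array(t)-p)*1000).round(1).tolist()); p=np.array(t)
E
python3 - <<'E'
from h import *
c=cap('top'); P=onz(c,[[261,168.6],[309.6,185],[272.2,222]],.055)[:,:2]; C=np.array([.6024,.0974])
d=P-C; a=np.degrees(np.arctan2(d[:,1],d[:,0])); print(P,np.hypot(*d.T),a-[116,0,-116])
th=np.radians(np.mean((a-[116,0,-116]+360)%360)); print(np.degrees(th),C+.075*np.c_[np.cos(th+np.radians([116,0,-116])),np.sin(th+np.radians([116,0,-116]))])
steps([(.6,.1,.25)]); print(R.from_rotvec(arm.sense()['tool_rot']).as_matrix().round(4))
E
```

```text
[[0.65964609 0.14224191]
 [0.62015411 0.02259325]
 [0.52830356 0.1122629 ]] [0.07271803 0.0768847  0.07557241] [-77.92775239 -76.64883695 284.65764476]
283.360351806865 [[0.66038795 0.14496467]
 [0.6197306  0.0244298 ]
 [0.52921758 0.11381139]]
[0.6, 0.1, 0.25] [-514.7, -225.5, -11.0]
[[-9.223e-01  3.864e-01 -5.000e-04]
 [ 3.864e-01  9.223e-01 -1.400e-03]
 [-1.000e-04 -1.500e-03 -1.000e+00]]
```

Request:
play_rows(gripper=[0, 0, 0, 0, 0, 0, 0, 0, 0, 0, 0, 0], travel=[[-40, -18, -1], [-40, -18, -1], [-40, -18, -1], [-40, -18, -1], [-40, -18, -1], [-40, -18, -1], [-40, -18, -1], [-40, -18, -1], [-40, -18, -1], [-40, -18, -1], [-40, -18, -1], [-40, -18, -1]], twist=[[0, 0, 0], [0, 0, 0], [0, 0, 0], [0, 0, 0], [0, 0, 0], [0, 0, 0], [0, 0, 0], [0, 0, 0], [0, 0, 0], [0, 0, 0], [0, 0, 0], [0, 0, 0]])

```text
time: 1.4
position: [0.5726, 0.1214, 0.2512]
tool_rot: [-0.618, -3.08, -0.0]
force: [1.4, 0.6, 0.1]
gripper_width: -0.0
grasp_force: 0.0
```

Run:
```python
from h import *
s=arm.sense(); print(s['position'],s['joints'],s['tool_rot'],s['gripper_width'],s['force'])
c=cap('wrist'); g=c['img'].copy(); C=np.array([.6024,.0974]); th=np.radians(283.4)
for d in np.radians([116,58,0,-58,-116]):
    q=proj(c,[*(C+.075*np.array([np.cos(th+d),np.sin(th+d)])),.055])[0]; print(q); cv2.circle(g,tuple(int(x) for x in q),3,(0,0,255),-1)
cv2.imwrite('pics/w1.png',g)
```

```text
[0.57262989 0.12136305 0.25116041] [-0.46389404  0.38622828  0.32352154  1.39728732 -0.12259226  1.37796961
  1.03535518] [-6.18437333e-01 -3.07980094e+00 -2.61315149e-04] -2.3549571637423e-06 [1.41696419 0.55052717 0.07232382]
[393.60921749 286.89424355]
[324.21112545 326.88761735]
[249.37373573 296.33108823]
[233.11333978 217.45349102]
[300.00008011 161.4634277 ]
```

View pics/w1.png

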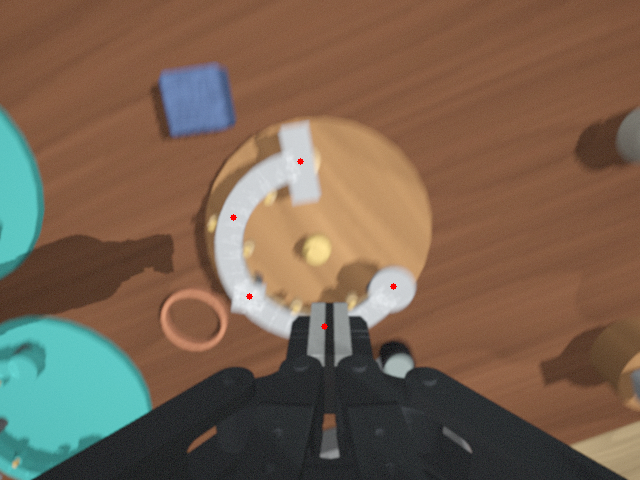

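The wrist view shows the projected dots centred on the disc (393,287), the diamond (250,296) and the crossbar (300,161), so the estimate holds. Next I go above the round end.

Run:
```python
from h import *
steps([(.660,.145,.11),(.660,.145,.068)])
```

```text
[0.66, 0.145, 0.11] [-60.8, 64.5, 141.1]
[0.66, 0.145, 0.068] [0.4, 0.2, 42.0]
```

Request:
play_rows(gripper=[0, 0, 0, 0, 0, 0, 0], travel=[[-20, 20, 20], [-20, 22, 30], [-21, 22, 31], [0, 0, 30], [0, 0, 30], [0, 0, 0], [0, 0, 0]], twist=[[0, 0, 0], [0, 0, 0], [0, 0, 0], [0, 0, 0], [0, 0, 0], [0, 0, 0], [0, 0, 0]])

```text
time: 2.15
position: [0.6524, 0.1582, 0.1102]
tool_rot: [-0.619, -3.079, 0.001]
force: [0.5, 0.2, 1.2]
gripper_width: -0.0003
grasp_force: 0.0
```

Run:
```python
from h import *
s=arm.sense(); print(s['position'],s['tool_rot'],s['force'])
c=cap('wrist'); g=c['img'].copy(); C=np.array([.6024,.0974]); th=np.radians(283.4)
for d in np.radians([116,58,0,-58,-116]):
    q=proj(c,[*(C+.075*np.array([np.cos(th+d),np.sin(th+d)])),.055])[0]; cv2.circle(g,tuple(int(x) for x in q),3,(0,0,255),-1)
q=proj(c,s['position']+[0,0,-.008])[0]; print(q); cv2.circle(g,tuple(int(x) for x in q),3,(0,255,0),-1)
cv2.imwrite('pics/w2.png',g)
```

```text
[0.65239607 0.15817514 0.110152  ] [-6.18699861e-01 -3.07894941e+00  8.56494110e-04] [0.53368744 0.23862549 1.24678304]
[331.07882349 324.44810696]
```

View pics/w2.png

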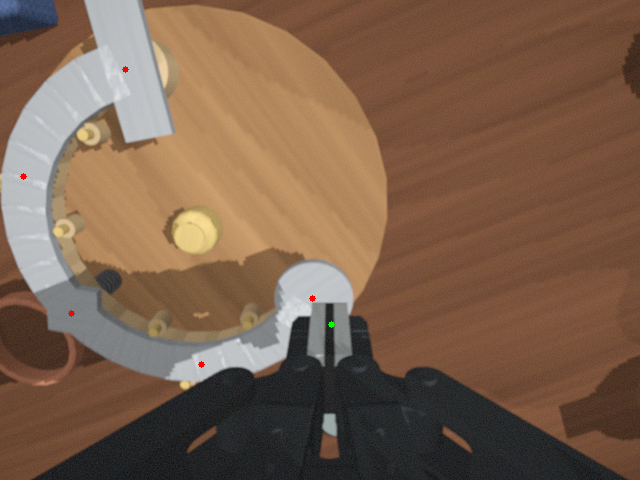

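The wrist view shows the dots still on the plate centres, with the disc at (313,298). The tip at (331,324) is about 14 mm off the disc, because the last reading was taken in motion. I'll correct that and lower.

Run:
```python
from h import *
steps([(.660,.145,.110),(.660,.145,.068)])
```

```text
[0.66, 0.145, 0.11] [-11.0, -9.8, 1.9]
[0.66, 0.145, 0.068] [0.1, -0.1, 42.0]
```

Request:
play_rows(gripper=[0, 0, 0, 0, 0, 0, 0, 0], travel=[[-11, -10, 0], [0, 0, 14], [0, 0, 14], [0, 0, 14], [0, 0, 0], [0, 0, 0], [0, 0, 0], [0, 0, 0]], twist=[[0, 0, 0], [0, 0, 0], [0, 0, 0], [0, 0, 0], [0, 0, 0], [0, 0, 0], [0, 0, 0], [0, 0, 0]])

```text
time: 3.0
position: [0.6597, 0.1449, 0.0691]
tool_rot: [0.618, 3.079, 0.001]
force: [-0.2, 0.1, -0.0]
gripper_width: -0.0003
grasp_force: 0.0
```

Run:
```python
from h import *
s=arm.sense(); print(s['position'],s['tool_rot'],s['force'],s['qd'])
```

```text
[0.65968094 0.1448778  0.06910818] [6.18345109e-01 3.07861723e+00 1.13361163e-03] [-0.23423568  0.14958086 -0.01495345] [ 1.15534740e-03 -1.46778405e-03  5.82352672e-04 -5.53310211e-05
 -1.17256706e-03 -4.78878087e-04 -7.74268075e-04]
```

Request:
play_rows(gripper=[0, 0, 0, 0, 0, 0, 0, 0], travel=[[0, 0, 3], [0, 0, 3], [0, 0, 2], [0, 0, 2], [0, 0, 2], [0, 0, 0], [0, 0, 0], [0, 0, 0]], twist=[[0, 0, 0], [0, 0, 0], [0, 0, 0], [0, 0, 0], [0, 0, 0], [0, 0, 0], [0, 0, 0], [0, 0, 0]])

```text
time: 3.8
position: [0.6595, 0.1447, 0.0568]
tool_rot: [0.619, 3.079, 0.001]
force: [-0.7, 0.2, 4.9]
gripper_width: -0.0002
grasp_force: 2.4
```

Run:
```python
from h import *
s=arm.sense(); print(s['position'],s['force'])
C=np.array([.6024,.0974]); th=np.radians(283.4)
M=R.from_rotvec(s['tool_rot']); Z=.0572; p=s['position']; acc=np.zeros(3)
for k in range(36):
    d=th+np.radians(116-232/35*k); t=np.array([*(C+.075*np.array([np.cos(d),np.sin(d)])),Z])
    v=M.inv().apply(t-s['position'])*1000; w=np.round(v-acc,1); acc+=w; print(k,w.tolist(),t.round(4)[:2])
```

```text
[0.65947513 0.1447097  0.05678649] [-0.68783443  0.19201072  4.94584239]
0 [-0.7, 0.6, -0.4] [0.6604 0.145 ]
1 [-7.4, -4.5, -0.0] [0.6655 0.138 ]
2 [-6.9, -5.3, -0.0] [0.6697 0.1304]
3 [-6.2, -6.1, -0.0] [0.6731 0.1225]
4 [-5.4, -6.7, -0.0] [0.6755 0.1141]
5 [-4.6, -7.3, -0.0] [0.677  0.1056]
6 [-3.8, -7.9, -0.0] [0.6774 0.0969]
7 [-2.8, -8.2, -0.0] [0.6768 0.0883]
8 [-1.9, -8.4, -0.0] [0.6753 0.0797]
9 [-0.9, -8.7, -0.0] [0.6728 0.0714]
10 [0.2, -8.6, -0.0] [0.6693 0.0635]
11 [1.1, -8.6, -0.0] [0.6649 0.056 ]
12 [2.1, -8.4, -0.0] [0.6597 0.049 ]
13 [3.1, -8.1, -0.1] [0.6538 0.0428]
14 [4.0, -7.7, 0.0] [0.6471 0.0372]
15 [4.8, -7.2, 0.0] [0.6399 0.0324]
16 [5.7, -6.6, 0.0] [0.6321 0.0285]
17 [6.3, -5.9, 0.0] [0.624  0.0256]
18 [7.0, -5.1, 0.0] [0.6155 0.0236]
19 [7.6, -4.3, -0.0] [0.6069 0.0225]
20 [8.0, -3.4, -0.0] [0.5983 0.0225]
21 [8.3, -2.4, -0.0] [0.5896 0.0235]
22 [8.5, -1.4, -0.0] [0.5812 0.0255]
23 [8.7, -0.5, -0.0] [0.573  0.0284]
24 [8.7, 0.6, -0.0] [0.5653 0.0322]
25 [8.5, 1.5, -0.1] [0.558 0.037]
26 [8.3, 2.5, 0.0] [0.5513 0.0425]
27 [7.9, 3.5, 0.0] [0.5453 0.0488]
28 [7.5, 4.4, 0.0] [0.5401 0.0557]
29 [7.0, 5.1, 0.0] [0.5357 0.0632]
30 [6.3, 6.0, 0.0] [0.5322 0.0711]
31 [5.5, 6.7, 0.0] [0.5296 0.0794]
32 [4.8, 7.2, 0.0] [0.528  0.0879]
33 [3.9, 7.7, 0.0] [0.5274 0.0965]
34 [3.0, 8.2, 0.0] [0.5278 0.1052]
35 [2.0, 8.4, 0.0] [0.5292 0.1138]
```

Contact is at 4.9 N, about 6–8 mm down. I'll ease off 1 mm and stroke along the arc.

Request:
play_rows(gripper=[0, 0, 0, 0, 0, 0, 0, 0], travel=[[-0.7, 0.6, -0.5], [-3.7, -2.2, -0.5], [-3.7, -2.3, 0], [-6.9, -5.3, 0], [-6.2, -6.1, 0], [-5.4, -6.7, 0], [-4.6, -7.3, 0], [-3.8, -7.9, 0]], twist=[[0, 0, 0], [0, 0, 0], [0, 0, 0], [0, 0, 0], [0, 0, 0], [0, 0, 0], [0, 0, 0], [0, 0, 0]])

```text
time: 4.6
position: [0.6778, 0.0957, 0.0576]
tool_rot: [0.62, 3.078, 0.0]
force: [-0.1, 3.1, 4.5]
gripper_width: -0.0001
grasp_force: 2.2
```

Request:
play_rows(gripper=[0, 0, 0, 0, 0, 0, 0, 0, 0, 0, 0, 0], travel=[[-2.8, -8.2, 0], [-1.9, -8.4, 0], [-0.9, -8.7, 0], [0.2, -8.6, 0], [1.1, -8.6, 0], [2.1, -8.4, 0], [3.1, -8.1, 0], [4.0, -7.7, 0], [4.8, -7.2, 0], [5.7, -6.6, 0], [6.3, -5.9, 0], [7.0, -5.1, 0]], twist=[[0, 0, 0], [0, 0, 0], [0, 0, 0], [0, 0, 0], [0, 0, 0], [0, 0, 0], [0, 0, 0], [0, 0, 0], [0, 0, 0], [0, 0, 0], [0, 0, 0], [0, 0, 0]])

```text
time: 5.8
position: [0.6148, 0.0225, 0.0575]
tool_rot: [0.62, 3.079, -0.001]
force: [3.0, 1.1, 4.0]
gripper_width: 0.0001
grasp_force: 2.3
```

Request:
play_rows(gripper=[0, 0, 0, 0, 0, 0, 0, 0, 0, 0, 0, 0], travel=[[7.6, -4.0, 0], [8.0, -3.2, 0], [8.3, -2.2, 0], [8.5, -1.2, 0], [8.7, -0.4, 0], [8.7, 0.6, 0], [8.5, 1.5, 0], [8.3, 2.5, 0], [7.9, 3.5, 0], [7.5, 4.4, 0], [7.0, 5.1, 0], [6.3, 6.0, 0]], twist=[[0, 0, 0], [0, 0, 0], [0, 0, 0], [0, 0, 0], [0, 0, 0], [0, 0, 0], [0, 0, 0], [0, 0, 0], [0, 0, 0], [0, 0, 0], [0, 0, 0], [0, 0, 0]])

```text
time: 7.0
position: [0.531, 0.0723, 0.057]
tool_rot: [-0.619, -3.078, 0.001]
force: [1.5, -2.1, 4.9]
gripper_width: 0.0001
grasp_force: 2.3
```

Request:
play_rows(gripper=[0, 0, 0, 0, 0, 0, 0, 0], travel=[[5.5, 6.7, 0], [4.8, 7.2, -0.3], [3.9, 7.7, 0], [3.0, 8.2, 0], [2.0, 8.4, 0], [0, 0, 0], [0, 0, 0], [0, 0, 0]], twist=[[0, 0, 0], [0, 0, 0], [0, 0, 0], [0, 0, 0], [0, 0, 0], [0, 0, 0], [0, 0, 0], [0, 0, 0]])

```text
time: 7.8
position: [0.529, 0.1169, 0.0577]
tool_rot: [-0.617, -3.08, -0.004]
force: [-0.5, 2.0, 4.1]
gripper_width: 0.0002
grasp_force: 2.1
```

Request:
play_rows(gripper=[0, 0, 0, 0, 0, 0, 0, 0, 0, 0, 0, 0], travel=[[0, 0, -2], [0, 0, -2], [0, 0, -2], [0, 0, -3], [0, 0, -4], [0, 0, -10], [0, 0, -30], [0, 0, -30], [0, 0, -30], [0, 0, -30], [0, 0, 0], [0, 0, 0]], twist=[[0, 0, 0], [0, 0, 0], [0, 0, 0], [0, 0, 0], [0, 0, 0], [0, 0, 0], [0, 0, 0], [0, 0, 0], [0, 0, 0], [0, 0, 0], [0, 0, 0], [0, 0, 0]])

```text
time: 9.0
position: [0.5296, 0.1143, 0.2016]
tool_rot: [0.619, 3.078, 0.001]
force: [0.2, -0.9, -0.2]
gripper_width: -0.0001
grasp_force: 0.0
```

Run:
```python
from h import *
s=arm.sense(); print(s['time'],s['position'],s['force'])
c=cap('wrist'); g=c['img'].copy(); C=np.array([.6024,.0974]); th=np.radians(283.4)
for d in np.radians([116,58,0,-58,-116]):
    q=proj(c,[*(C+.075*np.array([np.cos(th+d),np.sin(th+d)])),.055])[0]; cv2.circle(g,tuple(int(x) for x in q),3,(0,0,255),-1)
cv2.imwrite('pics/side1.png',np.hstack([cv2.resize(g,(400,300)),cv2.resize(cap('top')['img'][100:300,180:447],(400,300))]))
```

```text
9.0 [0.52956121 0.11427828 0.20164491] [ 0.16213085 -0.88536582 -0.18744128]
```

View pics/side1.png

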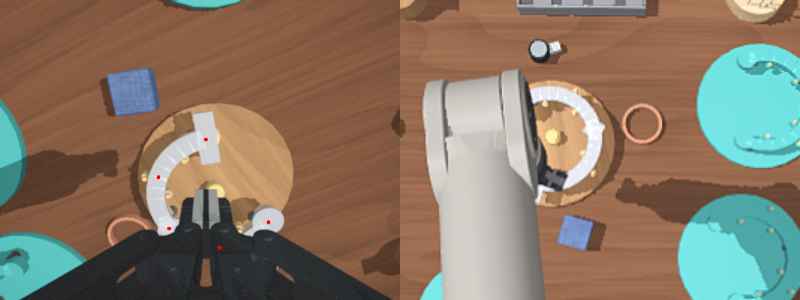

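The collar hasn't moved: the dots still sit on the disc (268,222) and the bar (206,139). The weight, box, bangle and loupe are all in place and the arm is clear, so I'm handing in.

```bash
python3 -c "
from rig import ticket
print(ticket.hand_in())"
```

```text
the job is handed in; nothing more can be done
None
```

I made one unbroken light stroke (4–5 N) from the round end over the diamond to the crossbar, lifted off and handed the job in. The last pictures show the collar and the things beside it in place, but the hand-in returned no verdict.

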